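# Hold a canister lid at its half-way vent position

## Task

Seat the open square canister flat and fully home in the square pocket of the wooden dock and let go of it; then drop the black lid onto it, cross pin through the two slots of the mouth, until its disc lies flat on the collar. Turn the lid clockwise through half of its quarter-turn travel, so that its grip bar points from corner to corner of the canister, without ever turning it on to the lock. Finish still gripping the lid there with the disc flat on the collar (do not let go), and leave the cup, loupe and film reel where they stand.

Things in the scene. Friction and masses are not known exactly. Their poses are not given: they have to be found in the camera images.
- dock: Fixed dark wooden dock, 90 x 90 x 20 mm, with a square pocket in its top. Origin: centre of its underside, on the desk; x and y run along the pocket's sides. Pocket 62.5 mm square, floor 5 mm above the desk; walls upright up to 12 mm, then leaning out steeply to a 71.5 mm mouth at 20 mm. The canister fits in any of four quarter-turn positions.
- dock_floor (a point): Centre of the pocket's floor, 5 mm above the desk; axes as dock.
- canister: Loose, open, translucent square canister with upright flat sides, 58 x 58 mm, 80 mm tall, about 180 g, standing on the desk. Origin: centre of its underside; x and y run along its sides, z up. Its top 5 mm is a grey collar with a round mouth, 34 mm wide, and two slots, 15 mm wide, leading out from the mouth along the canister's +x and -x to 25 mm from the centre.
- mouth (a point): Centre of the mouth, on the collar's top face, 80 mm above the canister's underside; axes as canister. Stops under the collar keep the lid's pin from turning anticlockwise (from above) out of line with the slots, and end its turn 90 degrees clockwise: the lock, pin and grip bar along the canister's y.
- vent (a point): The same point as mouth, with its axes turned 45 degrees clockwise (seen from above) from the canister's: its x axis is the direction that the lid's grip bar has at the half-way vent position, corner to corner.
- lid: Loose black lid, about 60 g, lying level, grip up, on the lid rest. Origin: centre of the underside of its disc (56 mm diameter, 5 mm thick); z up. On the disc stands a steel grip bar 48 mm long (along x), 12 mm wide (y), 24 mm tall, its top 29 mm above the origin. The lid is the same after half a turn. Seated, its origin is at mouth.
- lid_grip (a point): Point inside the grip bar, 17 mm above the lid's origin; axes as lid. Below the disc is a hub of 29 mm diameter, tapering from 12.5 to 20 mm below the origin to 18 mm diameter, with a steel cross pin, 9 mm thick, 45 mm long, along x, its axis 12.5 mm below the origin: seated, it hangs 3 mm clear under the collar.
- rest: Fixed clear tube, the lid rest: 58 mm outside, 49 mm inside diameter, 26 mm tall. Origin: centre of its underside on the desk. The lid's disc lies on its rim, with about 2 mm of sideways play.
- cup: Bystander: white ceramic cup with a handle, 78 mm diameter, 85 mm tall, handle on its +y side. Origin: centre of its underside.
- loupe: Bystander: black plastic loupe standing upright, 48 mm diameter, 50 mm tall. Origin: centre of its underside.
- reel: Bystander: stainless film reel lying flat, 90 mm diameter, 40 mm tall. Origin: centre of its underside.
Mind the look-alikes: they are no part of the job. Leave any green, orange or turquoise look-alike of the lid alone.

How it is judged:
On the way, in this order (a step that is already met when the one before it is completed fails the run):
1. the canister stands fully home in the dock's pocket, released (horizontal distance between canister and dock_floor below 0.006 m and z of canister in the frame of dock_floor below 0.003 m and angle between canister's own z axis and vertical below 0.05 rad and contact force between the fingers and canister below 0.1 N), for 0.2 s.
2. the lid is down in the canister's mouth, its pin still in line with the slots, the canister home in the dock (horizontal distance between canister and dock_floor below 0.006 m and z of canister in the frame of dock_floor below 0.003 m and angle between canister's own z axis and vertical below 0.05 rad and horizontal distance between lid and mouth below 0.005 m and z of lid in the frame of mouth between -0.004 and 0.003 m and angle between lid's own z axis and vertical below 0.08 rad and angle between the x axis of lid and the x axis of canister, either way round below 0.25 rad), for 0.1 s.
At the end, for the whole second after the job is handed in: Canister home in the dock (6 mm of centre, 3 mm of floor, 3 degrees upright); lid disc on the collar (5 mm of centre, 3 mm of height, level within 4.5 degrees), within 10 degrees of the half-way turn, still, gripped by the fingers with over 2 N (horizontal distance between canister and dock_floor below 0.006 m and z of canister in the frame of dock_floor below 0.003 m and angle between canister's own z axis and vertical below 0.05 rad and horizontal distance between lid and mouth below 0.005 m and z of lid in the frame of mouth between -0.004 and 0.003 m and angle between lid's own z axis and vertical below 0.08 rad and angle between the x axis of lid and the x axis of vent, either way round below 0.17 rad and contact force between the fingers and lid above 2 N and angular speed of lid below 0.1 rad/s); the arm keeps its last pose, push and grip.
It fails at once if the lid was turned on to the lock (distance between lid and mouth below 0.008 m and angle between the x axis of lid and the y axis of canister, either way round below 0.3 rad).
It fails at once if the canister was tipped over (angle between canister's own z axis and vertical above 0.6 rad).
It fails at once if the cup was disturbed (distance of cup from where it was at the start of the episode above 0.02 m or angle between cup's own z axis and vertical above 0.4 rad).
It fails at once if the loupe was disturbed (distance of loupe from where it was at the start of the episode above 0.02 m or angle between loupe's own z axis and vertical above 0.4 rad).
It fails at once if the reel was disturbed (distance of reel from where it was at the start of the episode above 0.02 m or angle between reel's own z axis and vertical above 0.4 rad).
It also fails if it takes over 72 s, if anything falls off the work surface, if the arm or the gripper's body presses on something with over 40 N, if the wrist force passes 120 N, or if a joint passes its speed limit or range.

## Robot

A 6-joint arm with a two-finger parallel gripper is mounted at the origin on the work surface. World frame = base frame: x ahead of the robot, y to its left, z up, the work surface at z = 0. Lengths are in m, angles in rad, forces in N, time in s.
With the tool pointing down it reaches from about 0.3 to 0.875 m from the base axis. Payload 6.4 kg.
Tool frame: the origin (TCP) lies midway between the tips of the shut fingers; the grasp point (between the pads) lies 19 mm behind it; z points along the fingers, y is the direction in which the jaws open and shut (so a half turn about z gives the same grasp; the last joint's range is limited). The gripper opens to 85 mm and grips with 20 to 120 N. Pads are 22 mm wide; open, the fingers measure 114 mm over their backs; the gripper's body (76 mm by 85 mm) begins 54 mm behind the grasp point. The pads swing forward as they close: fully open they stand 13 mm farther back than shut.
Start: joints at [-1.343, 0.181, 1.607, -0, 1.354, -0.206], TCP at [0.242, -0.522, 0.231] pointing down, gripper open.
Joint ranges: [-2.99, 2.99], [-0.89, 2.07], [0.3, 2.58], [-1.14, 4.28], [0, 2.63], [-3.12, 3.12]. Speed limits (rad/s): [2.57, 2.57, 3.01, 3.14, 3.14, 3.14].

## Interface

Orientations are given as a unit quaternion [w, x, y, z].
In Python, from bench import ctrl gives the robot as it stands. The module is installed in compiled form; this text tells all that it offers.
- The arm moves only by the tool arm_command, never from a script. Its argument "plan" is one flat list of numbers, 4 for each row, row after row: the shift along the tool's x, y, z in mm, then the turn about the tool's z in rad. A call has 1 to 20 rows; each row shifts and turns the commanded pose from where the row before left it, along the tool's axes as they then stand; what a row does not reach is not made up. A row lasts 1/10 s, in which the tool goes at most 50 mm and 8.59 degrees, less where a joint would pass 70% of its speed; a pose out of reach is approached as far as the arm can. A call is refused whole if a number of a shift passes 50 or a number of a turn 0.15, either way. A call with a gripper value outside its range is refused whole. "grip" is the opening, from 0 (shut) to 1 (fully open), set as the call begins (left out, the last holds). The fingers move at their own pace and stop on an object; the grip force is fixed at half the most. Time passes only in rows, so rows that do not move let the fingers close. It gives the time, the measured TCP pose, the force and the opening at its end, in the units of the state.
- ctrl.get_obs(): the state, without advancing time (a new reading comes with each control period).
- ctrl.camera(name): name is "scene" or "top" or "wrist"; returns a dict with "color" (420x560x3 uint8, red, green, blue), "camera_matrix" (3x3 intrinsics, pixels), "k1" (the pictures are not rectified: a ray, as slopes to the right and down, at radius r is drawn at 1 + k1 r^2 times it, then the intrinsics apply), "eye" and "attitude" of the camera in the world; the wrist camera has in their place "T_tool_cam" (4x4, takes a point from camera to tool coordinates, whose origin is the TCP and whose axes are the flange's). Camera axes: x right, y up, looking along -z (the intrinsics and any distortion apply to the point x, -y, -z); pixel columns grow to the right and rows downward; lengths in m; the calibration is good to about 2 mm. A picture is of the moment at which its call begins: read the wrist's pose just before it. There is no depth.
- ctrl.hand_in(): hands the job in, once; it reports no verdict.
The state is a dict: "time_s": time; "q": joint angles; "dq": joint speeds; "joint_efforts": joint torques, N m; "eef_pos": TCP position; "eef_rot": TCP orientation; "wrist_force": force on the tool from outside, world axes, zero at the start; "torque": the same for the moment, N m; "opening": opening from 0.0 (shut) to 1.0 (fully open).
Only numpy, scipy, OpenCV 4.12 (cv2) and the standard library are available. Lean on these libraries where they do the work, as an engineer would, in place of code of your own. Each camera call takes 0.05 s, during which the arm holds its last target. There are 200 camera calls.

## Working session

There is one attempt and no reset: what is moved stays moved. The work goes in short steps, Python scripts to look and compute and a tool call to move; the robot and the scene stay as the last step left them, time stands still between calls to the robot, and variables do not carry over. Pictures are saved under pics/ and viewed, about 8 in all and at most 12, crops included, and the job is handed in when it is done.

Besides the shell and the picture viewer there is one more tool, called after ">>>" as name(argument=value, ...) on one line, values as JSON. arm_command: Moves the arm, as the interface text tells. Its arguments: {"type":"object","properties":{"plan":{"type":"array","items":{"type":"number"}},"grip":{"type":"number"}},"required":["plan"]}

```bash
mkdir -p pics; cat > h.py <<'E'
import numpy as np, cv2
from scipy.spatial.transform import Rotation as R
from bench import ctrl
def rot(a):
    a=np.array(a,float)
    return a if a.shape==(3,3) else R.from_quat(a[[1,2,3,0]]).as_matrix()
def cam(name):
    o=ctrl.get_obs(); c=ctrl.camera(name)
    if name=='wrist':
        T=np.eye(4);T[:3,:3]=rot(o['eef_rot']);T[:3,3]=o['eef_pos'];T=T@np.array(c['T_tool_cam'])
        Rm,e=T[:3,:3],T[:3,3]
    else: Rm,e=rot(c['attitude']),np.array(c['eye'])
    return dict(img=c['color'],K=np.array(c['camera_matrix']),k=c['k1'],R=Rm,e=e)
def save(c,f): 
    cv2.imwrite('pics/'+f+'.png',c['img'][:,:,::-1]); np.savez('pics/'+f+'.npz',**c)
def load(f): return dict(np.load('pics/'+f+'.npz'))
def unproj(c,uv,z):
    D=np.array([float(c['k']),0,0,0])
    p=cv2.undistortPoints(np.array(uv,float).reshape(-1,1,2),c['K'],D).reshape(-1,2)
    d=np.c_[p[:,0],-p[:,1],-np.ones(len(p))]@c['R'].T
    return c['e']+d*((z-c['e'][2])/d[:,2])[:,None]
def proj(c,P):
    p=(np.atleast_2d(P)-c['e'])@c['R']; s=p[:,:2]/-p[:,2:]*[1,-1]
    s=s*(1+float(c['k'])*(s**2).sum(1,keepdims=True))
    return np.c_[s,np.ones(len(s))]@c['K'].T[:,:2]
E
python3 - <<'E'
from h import *
a=cam('scene');b=cam('top');save(a,'s0');save(b,'t0')
for c in(a,b):print(c['e'],c['R'].round(3).tolist(),c['K'].tolist(),c['k'])
print(ctrl.get_obs())
E
```

```text
[ 1.08412283 -0.66594861  0.78295161] [[0.809, -0.374, 0.454], [0.588, 0.519, -0.621], [-0.003, 0.769, 0.64]] [[544.5792136384282, 0.0, 279.53587129573737], [0.0, 544.5792136384282, 205.56741148973288], [0.0, 0.0, 1.0]] -0.1122481475991027
[ 0.44984612 -0.00149921  1.05257058] [[-0.026, 0.99, -0.136], [-0.999, -0.031, -0.034], [-0.038, 0.135, 0.99]] [[407.19474918063435, 0.0, 279.07983666903726], [0.0, 407.19474918063435, 203.31815376866157], [0.0, 0.0, 1.0]] -0.11949152898272568
{'time_s': 0.1, 'q': array([-1.34331390e+00,  1.81482792e-01,  1.60789450e+00, -1.67488679e-05,
        1.35379769e+00, -2.06283289e-01]), 'dq': array([ 0.00038974, -0.00116792, -0.0012155 ,  0.00062693,  0.0002778 ,
        0.00023766]), 'joint_efforts': array([ 5.44780255e-05, -4.45882237e+01, -3.52239203e+01, -2.89629133e-04,
        4.09232540e-03, -7.43180152e-06]), 'eef_pos': array([ 0.24157379, -0.52125098,  0.23047175]), 'eef_rot': array([-7.91033321e-04,  9.76572265e-01,  2.15188254e-01, -1.65619916e-05]), 'wrist_force': array([-0.46565483, -0.04952276,  0.43535514]), 'torque': array([-0.02792594,  0.04425124,  0.04206885]), 'opening': 1.0007018325759334}
```

View pics/t0.png

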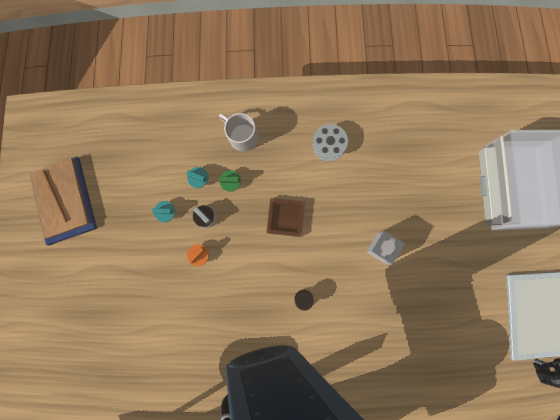

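View pics/s0.png

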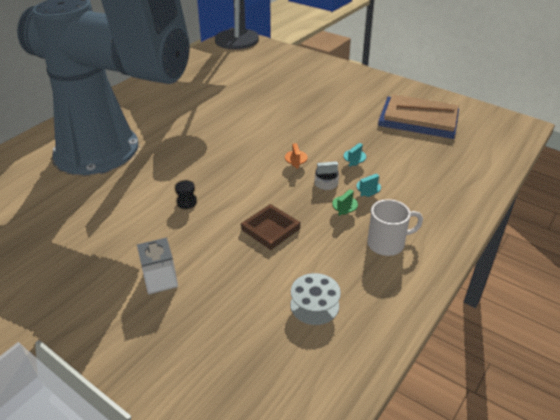

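The top picture shows the black lid on its rest at (203,215). The canister is at (387,247), the dock at (287,217), the cup at (240,130), the reel at (330,142) and the loupe at (304,300).

Things that could be taken for the lid:
- turquoise at (198,177) and (164,211)
- green at (230,180)
- orange at (198,255)
- the black loupe at (304,300)

I choose the black disc with the steel bar, standing on the clear tube. Next is one close crop to check it.

```bash
python3 - <<'E'
from h import *
c=load('t0');im=c['img'][:,:,::-1]
def cr(u,v,w=28,h=28,s=400): return cv2.resize(im[v-h:v+h,u-w:u+w],(s,s),interpolation=cv2.INTER_CUBIC)
cv2.imwrite('pics/c0.png',np.hstack([cr(203,215),cr(387,247)]))
for n,uv,z in[('lid disc',(203,216),.031),('can top',(388,247),.08),('dock',(288,217),.02),('cup',(240,130),.085),('reel',(330,142),.04),('loupe',(304,300),.05),('turqA',(198,177),.02),('turqB',(164,211),.02),('green',(230,180),.02),('orange',(198,255),.02)]:
  print(n,unproj(c,uv,z).round(3))
E
```

```text
lid disc [[0.563 0.229 0.031]]
can top [[ 0.47  -0.224  0.08 ]]
dock [[0.556 0.012 0.02 ]]
cup [[0.769 0.124 0.085]]
reel [[ 0.743 -0.101  0.04 ]]
loupe [[ 0.349 -0.021  0.05 ]]
turqA [[0.668 0.245 0.02 ]]
turqB [[0.581 0.335 0.02 ]]
green [[0.657 0.16  0.02 ]]
orange [[0.465 0.245 0.02 ]]
```

View pics/c0.png

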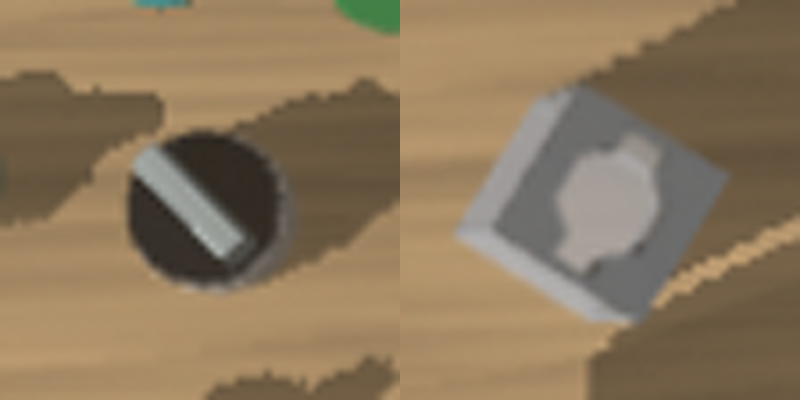

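The crop confirms the black lid: dark disc, steel bar and clear tube. It also shows the canister's collar corners and slots.

```bash
python3 - <<'E'
from h import *
c=load('t0');s=400/56
f=lambda P,u,v:np.array(P)/s+[u-28-.43,v-28-.43]
P=unproj(c,f([(175,90),(330,175),(240,320),(95,230)],387,247),.08)
print('can',P.mean(0).round(4),[np.linalg.norm(P[i]-P[i-1]).round(4) for i in range(4)],[np.degrees(np.arctan2(*(P[i]-P[i-1])[1::-1])).round(1) for i in range(4)])
S=unproj(c,f([(245,145),(178,262)],387,247),.08);print('slot dir',np.degrees(np.arctan2(*(S[0]-S[1])[1::-1])),S)
L=unproj(c,f([(150,155),(238,245)],203,215),.055);d=L[1]-L[0];print('bar',L.mean(0),np.linalg.norm(d),np.degrees(np.arctan2(d[1],d[0])))
D=unproj(c,[(272,198),(306,201),(303,236),(268,233)],.02)
print('dock',D.mean(0).round(4),[np.linalg.norm(D[i]-D[i-1]).round(4) for i in range(4)],[np.degrees(np.arctan2(*(D[i]-D[i-1])[1::-1])).round(1) for i in range(4)])
w=ctrl.camera('wrist');print(np.array(w['T_tool_cam']).round(3).tolist(),w['camera_matrix'],w['k1'])
E
```

```text
can [ 0.4703 -0.2241  0.08  ] [np.float64(0.0542), np.float64(0.0589), np.float64(0.0573), np.float64(0.0564)] [np.float64(-32.6), np.float64(-120.7), np.float64(144.9), np.float64(56.2)]
slot dir -32.88586369785614 [[ 0.48938927 -0.23690657  0.08      ]
 [ 0.45135393 -0.21231371  0.08      ]]
bar [0.56438056 0.2267859  0.055     ] 0.045063229548499104 -136.1724518245599
dock [0.5559 0.0144 0.02  ] [np.float64(0.0904), np.float64(0.0875), np.float64(0.0898), np.float64(0.0891)] [np.float64(-7.8), np.float64(-96.9), np.float64(173.2), np.float64(83.5)]
[[0.001, 0.954, 0.298, 0.077], [1.0, -0.001, -0.0, -0.0], [0.0, 0.298, -0.954, -0.144], [0.0, 0.0, 0.0, 1.0]] [[305.80665322   0.         284.33695298]
 [  0.         305.80665322 209.0889062 ]
 [  0.           0.           1.        ]] 0.003841551360278195
```

```bash
cat >> h.py <<'E'
def state():
    o=ctrl.get_obs();M=rot(o['eef_rot']);return o,np.array(o['eef_pos']),M,np.degrees(np.arctan2(M[1,0],M[0,0]))
def go(x,y,z,yaw):
    "shift in current tool axes (mm), turn about tool z (rad)"
    o,p,M,a=state();d=(np.array([x,y,z])-p)@M*1000
    print('at',p.round(4),'yaw %.1f'%a,'tilt %.4f'%np.hypot(M[0,2],M[1,2]),'q6 %.2f'%o['q'][5],'t',o['time_s'],'op',round(o['opening'],3),'F',o['wrist_force'].round(1),'| shift',d.round(1),'turn %.3f'%-np.radians(yaw-a))
E
python3 -c "
from h import *
go(.47,-.224,.2,56.5)"
```

```text
at [ 0.2416 -0.5213  0.2306] yaw 24.9 tilt 0.0013 q6 -0.21 t 0.15 op 1.003 F [0.1 0.3 0.5] | shift [ 332.2 -173.7   30.9] turn -0.552
```

>>> arm_command(plan=[33,-17,3,0,33,-17,3,0,33,-17,3,0,33,-17,3,0,33,-17,3,0,33,-17,3,0,33,-17,3,0,33,-17,3,0,33,-17,3,0,33,-17,3,0,0,0,0,-0.138,0,0,0,-0.138,0,0,0,-0.138,0,0,0,-0.138,0,0,0,0,0,0,0,0], grip=1)

```text
time_s: 1.75
eef_pos: [0.4696, -0.2287, 0.2011]
eef_rot: [-0.0, 0.882, 0.472, -0.0]
wrist_force: [-0.4, -0.2, -1.0]
opening: 1.001
```

```bash
python3 - <<'E'
from h import *
go(.47,-.224,.2,56.5)
c=cam('wrist');save(c,'w1')
im=cv2.resize(c['img'][:,:,::-1],(784,588),interpolation=cv2.INTER_CUBIC);cv2.imwrite('pics/w1b.png',im)
E
```

```text
at [ 0.4696 -0.2287  0.2011] yaw 56.3 tilt 0.0004 q6 -0.09 t 1.75 op 1.001 F [-0.4 -0.2 -1. ] | shift [ 4.2 -2.2  1.1] turn -0.004
```

View pics/w1b.png

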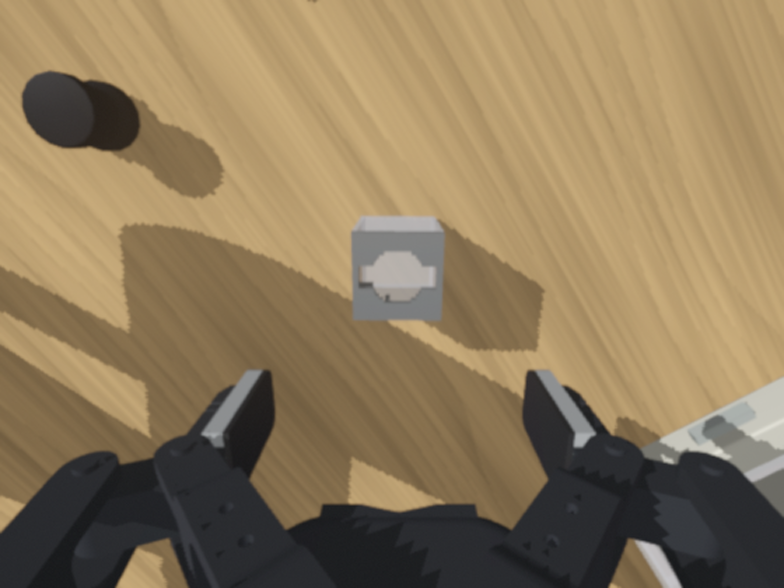

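The collar is square to the jaws. Its corners in the ×1.4 picture are (352,232), (442,232), (443,320) and (353,320), with the slots to the left and right.

```bash
python3 - <<'E'
from h import *
c=load('w1');P=unproj(c,np.array([(352,232),(442,232),(443,320),(353,320)])/1.4-.15,.08)
print(P.round(4),P.mean(0).round(4),[np.linalg.norm(P[i]-P[i-1]).round(4) for i in range(4)],[np.degrees(np.arctan2(*(P[i]-P[i-1])[1::-1])).round(1) for i in range(4)])
m=P.mean(0);go(m[0],m[1],.04,56.5)
E
```

```text
[[ 0.4649 -0.1846  0.08  ]
 [ 0.5113 -0.2156  0.08  ]
 [ 0.481  -0.2655  0.08  ]
 [ 0.4315 -0.2325  0.08  ]] [ 0.4722 -0.2246  0.08  ] [np.float64(0.0583), np.float64(0.0558), np.float64(0.0584), np.float64(0.0595)] [np.float64(55.1), np.float64(-33.7), np.float64(-121.3), np.float64(146.3)]
at [ 0.4696 -0.2287  0.2011] yaw 56.3 tilt 0.0004 q6 -0.09 t 1.8 op 1.001 F [-0.1  0.4  0.4] | shift [ 4.900e+00 -1.000e-01  1.611e+02] turn -0.004
```

>>> arm_command(plan=[5,0,10,0,0,0,35,0,0,0,35,0,0,0,35,0,0,0,30,0,0,0,15,0,0,0,6,0,0,0,0,0,0,0,0,0])

```text
time_s: 2.7
eef_pos: [0.473, -0.2249, 0.036]
eef_rot: [0.001, 0.881, 0.473, 0.0]
wrist_force: [0.1, -0.7, 0.4]
opening: 1.001
```

>>> arm_command(plan=[0,0,0,0,0,0,0,0,0,0,0,0,0,0,0,0,0,0,0,0,0,0,0,0,0,0,0,0,0,0,0,0,0,0,0,0,0,0,0,0], grip=0)

```text
time_s: 3.7
eef_pos: [0.4733, -0.2253, 0.0365]
eef_rot: [0.001, 0.881, 0.473, 0.0]
wrist_force: [-0.5, 0.1, 5.3]
opening: 0.674
```

```bash
python3 -c "
from h import *
go(.556,-.1,.12,83)"
```

```text
at [ 0.4733 -0.2253  0.0365] yaw 56.5 tilt 0.0022 q6 -0.09 t 3.7 op 0.674 F [-0.5  0.1  5.3] | shift [150.1  -0.  -83.5] turn -0.463
```

>>> arm_command(plan=[0,0,-10,0,0,0,-25,0,0,0,-30,0,0,0,-19,0,15,0,0,0,30,0,0,-0.12,0,0,0,-0.12,0,0,0,-0.12,0,0,0,-0.1,0,0,0,0,0,0,0,0])

```text
time_s: 4.8
eef_pos: [0.497, -0.1862, 0.1184]
eef_rot: [-0.001, 0.751, 0.661, -0.0]
wrist_force: [-0.1, 1.0, -0.5]
opening: 0.672
```

```bash
python3 -c "
from h import *
go(.556,-.1,.12,83)"
```

```text
at [ 0.497  -0.1862  0.1184] yaw 82.7 tilt 0.0016 q6 -0.46 t 4.8 op 0.672 F [-0.1  1.  -0.5] | shift [93.  47.6 -1.6] turn -0.005
```

>>> arm_command(plan=[15,8,0,0,30,16,0,0,30,16,0,0,18,8,0,0,0,0,0,0,0,0,0,0,0,0,0,0])

```text
time_s: 5.5
eef_pos: [0.556, -0.1013, 0.119]
eef_rot: [-0.0, 0.75, 0.661, -0.0]
wrist_force: [0.4, -1.2, -1.6]
opening: 0.672
```

```bash
python3 - <<'E'
from h import *
go(.556,.013,.12,83)
c=cam('wrist');save(c,'w2')
im=cv2.resize(c['img'][:,:,::-1],(784,588),interpolation=cv2.INTER_CUBIC);cv2.imwrite('pics/w2b.png',im)
E
```

```text
at [ 0.556  -0.1013  0.119 ] yaw 82.8 tilt 0.0007 q6 -0.26 t 5.5 op 0.672 F [ 0.4 -1.2 -1.6] | shift [113.4 -14.4  -1. ] turn -0.004
```

View pics/w2b.png

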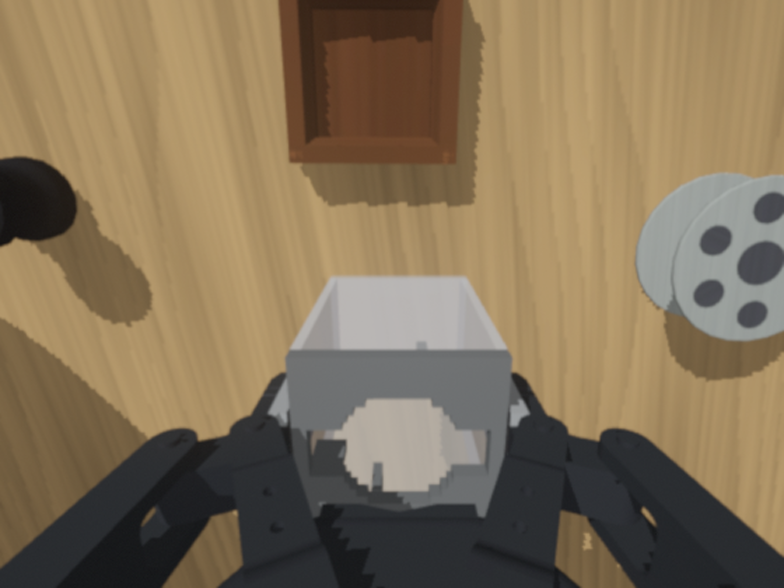

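The canister hangs level. Its lower near edge runs from (332,278) to (466,278). The dock's near outer top corners are at (289,162) and (457,163), and its side edges leave the picture at (279,0) and (462,0).

```bash
python3 - <<'E'
from h import *
c=load('w2');g=lambda L:np.array(L)/1.4-.15
P=unproj(c,g([(289,162),(457,163),(279,0),(462,0)]),.02)
ang=lambda v:np.degrees(np.arctan2(v[1],v[0]))
print(P.round(4),'w',np.linalg.norm(P[1]-P[0]),np.linalg.norm(P[3]-P[2]),ang(P[1]-P[0]),ang(P[2]-P[0]),ang(P[3]-P[1]))
m=(P[0]+P[1])/2; a=np.radians(83);ctr=m+.045*np.array([np.cos(a),np.sin(a),0]);print('dock ctr',ctr.round(4))
B=unproj(c,g([(332,278),(466,278)]),.0825);o,p,M,y=state()
print('can edge',B.round(4),np.linalg.norm(B[1]-B[0]),'tool frame mid',((B.mean(0)-p)@M*1000).round(1))
# check vs scene and top pictures
for n in('t0','s0'):
  k=load(n);h=.045*np.array([[1,1],[1,-1],[-1,-1],[-1,1]])
  r=np.radians(-7);Q=h@np.array([[np.cos(r),np.sin(r)],[-np.sin(r),np.cos(r)]])+ctr[:2]
  print(n,proj(k,np.c_[Q,[.02]*4]).round(1).tolist())
E
```

```text
[[ 0.5074 -0.0192  0.02  ]
 [ 0.5976 -0.0311  0.02  ]
 [ 0.5178  0.0556  0.02  ]
 [ 0.6065  0.0445  0.02  ]] w 0.09100900689572719 0.08933740542197408 -7.519431216466543 82.07548932826334 83.33847027257664
dock ctr [0.558  0.0195 0.02  ]
can edge [[ 0.5314 -0.0705  0.0825]
 [ 0.5894 -0.0778  0.0825]] 0.05842053701201008 tool frame mid [27.7  1.  36.6]
t0 [[269.4, 197.2], [304.3, 200.3], [301.2, 235.4], [265.9, 232.1]]
s0 [[300.0, 220.8], [270.7, 242.4], [239.9, 222.4], [269.4, 202.5]]
```

```bash
python3 - <<'E'
from h import *
out=[]
for n,(u,v) in(('t0',(286,217)),('s0',(271,226))):
  im=load(n)['img'][v-32:v+32,u-32:u+32,::-1];out.append(cv2.resize(im,(400,400),interpolation=cv2.INTER_CUBIC))
cv2.imwrite('pics/c2.png',np.hstack(out))
E
```

```text
(no output)
```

View pics/c2.png

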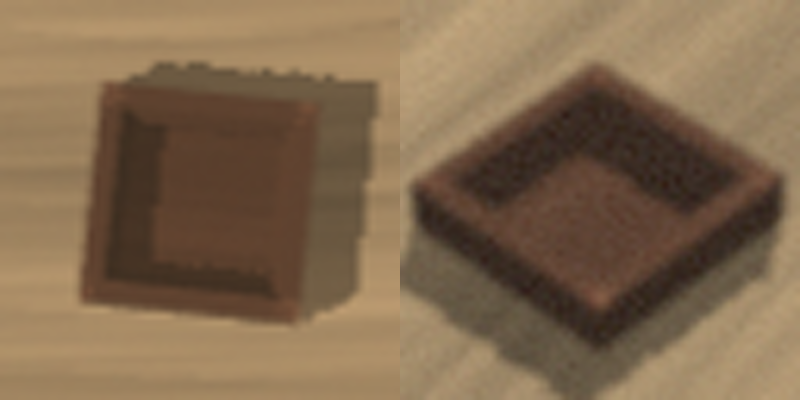

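The dock's top corners in the left half are (107,83), (320,100), (297,322) and (82,300). In the right half they are (597,62), (783,178), (600,310) and (415,187).

```bash
python3 - <<'E'
from h import *
for n,o,L in(('t0',(254,185),[(107,83),(320,100),(297,322),(82,300)]),('s0',(239,194),[(197,62),(383,178),(200,310),(15,187)])):
  P=unproj(load(n),np.array(L)/6.25-.42+o,.02)
  print(n,P.mean(0).round(4),[np.linalg.norm(P[i]-P[i-1]).round(4) for i in range(4)],[np.degrees(np.arctan2(*(P[i]-P[i-1])[1::-1])).round(1) for i in range(4)])
E
```

```text
t0 [0.5566 0.018  0.02  ] [np.float64(0.0897), np.float64(0.0877), np.float64(0.0913), np.float64(0.0877)] [np.float64(-7.8), np.float64(-96.4), np.float64(172.2), np.float64(82.5)]
s0 [0.5607 0.0173 0.02  ] [np.float64(0.0895), np.float64(0.0888), np.float64(0.0886), np.float64(0.0872)] [np.float64(83.4), np.float64(-8.2), np.float64(-97.6), np.float64(172.4)]
```

```bash
python3 -c "
from h import *
go(.558,.0188,.072,82.7)"
```

```text
at [ 0.556  -0.1016  0.1191] yaw 82.7 tilt 0.0006 q6 -0.26 t 5.55 op 0.673 F [-0.8 -0.8 -0.8] | shift [119.7 -13.2  47.1] turn 0.001
```

>>> arm_command(plan=[15,-2,0,0,30,-3,0,0,30,-3,0,0,30,-3,5,0,15,-2,10,0,0,0,16,0,0,0,16,0,0,0,0,0,0,0,0,0,0,0,0,0])

```text
time_s: 6.55
eef_pos: [0.5592, 0.0195, 0.0731]
eef_rot: [0.001, 0.75, 0.661, 0.0]
wrist_force: [0.7, -1.0, -1.2]
opening: 0.67
```

```bash
python3 - <<'E'
from h import *
go(.558,.0188,.0415,82.7)
c=cam('wrist');save(c,'w3')
cv2.imwrite('pics/w3b.png',cv2.resize(c['img'][150:400,150:420,::-1],(756,700)[:1]+(590,),interpolation=cv2.INTER_CUBIC) if 0 else cv2.resize(c['img'][100:320,140:430,::-1],None,fx=2.7,fy=2.7,interpolation=cv2.INTER_CUBIC))
E
```

```text
at [0.5592 0.0195 0.0731] yaw 82.8 tilt 0.0013 q6 -0.05 t 6.55 op 0.67 F [ 0.7 -1.  -1.2] | shift [-0.8 -1.1 31.6] turn 0.002
```

View pics/w3b.png

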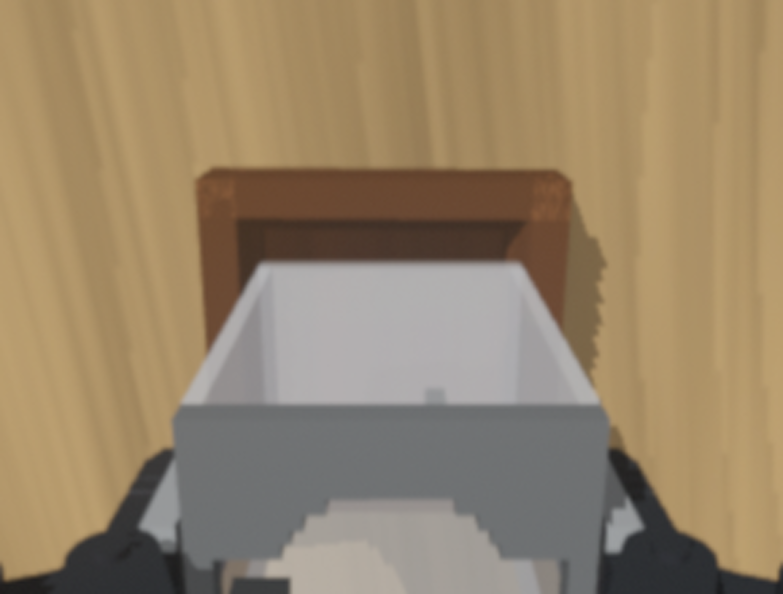

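The held canister's lower edge is (262,263) to (522,263). The far edge of the pocket mouth is about (238,220) to (530,220).

```bash
python3 - <<'E'
from h import *
c=load('w3');g=lambda L:(np.array(L)+.5)/2.7-.5+[140,100];o,p,M,y=state()
for n,L,z in(('can',[(262,263),(522,263)],.0366),('mouth',[(238,220),(530,220)],.02),('outer far',[(202,184),(569,184)],.02),('outer169',[(210,169),(557,169)],.02)):
  P=unproj(c,g(L),z);t=(P-p)@M*1000;print(n,t.round(1).tolist(),'w',(t[1]-t[0]).round(1),'mid',t.mean(0).round(1))
E
```

```text
can [[28.3, -28.4, 36.5], [28.3, 30.3, 36.6]] w [ 0.  58.7  0.1] mid [28.3  0.9 36.6]
mouth [[34.6, -36.4, 53.1], [34.6, 34.4, 53.2]] w [ 0.  70.8  0.1] mid [34.6 -1.  53.2]
outer far [[43.4, -44.5, 53.1], [43.4, 43.3, 53.2]] w [ 0.  87.9  0.1] mid [43.4 -0.6 53.2]
outer169 [[47.0, -42.4, 53.1], [47.0, 40.2, 53.2]] w [ 0.  82.6  0.1] mid [47.  -1.1 53.2]
```

>>> arm_command(plan=[-0.6,-1.7,0,0,0,0,6,0,0,0,6,0,0,0,6,0,0,0,6,0,0,0,4,0,0,0,2,0,0,0,0,0,0,0,0,0,0,0,0,0])

```text
time_s: 7.6
eef_pos: [0.557, 0.0195, 0.0425]
eef_rot: [0.0, 0.75, 0.662, 0.0]
wrist_force: [0.9, -0.8, -1.3]
opening: 0.674
```

```bash
python3 -c "
from h import *
go(.558,.0188,.0415,82.7);print(state()[0]['torque'])"
```

```text
at [0.557  0.0195 0.0425] yaw 82.8 tilt 0.0005 q6 -0.05 t 7.6 op 0.674 F [ 0.9 -0.8 -1.3] | shift [-0.5  1.1  1. ] turn 0.002
[ 0.03574673 -0.02460609  0.03093101]
```

It slid in without force and sits 1 mm above the floor. I'll lower that last bit, release and lift.

>>> arm_command(plan=[0,0,1,0,0,0,0,0,0,0,0,0])

```text
time_s: 7.9
eef_pos: [0.5571, 0.0195, 0.0416]
eef_rot: [0.0, 0.75, 0.662, 0.0]
wrist_force: [-0.0, 1.1, 0.8]
opening: 0.672
```

>>> arm_command(plan=[0,0,0,0,0,0,0,0,0,0,0,0,0,0,0,0,0,0,0,0,0,0,0,0,0,0,0,0,0,0,-10,0,0,0,-30,0,0,0,-40,0,0,0,-40,0,0,0,-20,0,0,0,0,0], grip=1)

```text
time_s: 9.2
eef_pos: [0.5594, 0.0191, 0.1863]
eef_rot: [0.003, 0.75, 0.662, 0.003]
wrist_force: [0.2, 0.7, 1.0]
opening: 0.999
```

```bash
python3 - <<'E'
from h import *
go(.5625,.227,.2,44)
c=cam('wrist');save(c,'w4')
cv2.imwrite('pics/w4b.png',cv2.resize(c['img'][100:320,140:430,::-1],None,fx=2.7,fy=2.7,interpolation=cv2.INTER_CUBIC))
E
```

```text
at [0.5594 0.0191 0.1863] yaw 82.8 tilt 0.0084 q6 -0.05 t 9.2 op 0.999 F [0.2 0.7 1. ] | shift [206.7 -22.7 -14. ] turn 0.678
```

View pics/w4b.png

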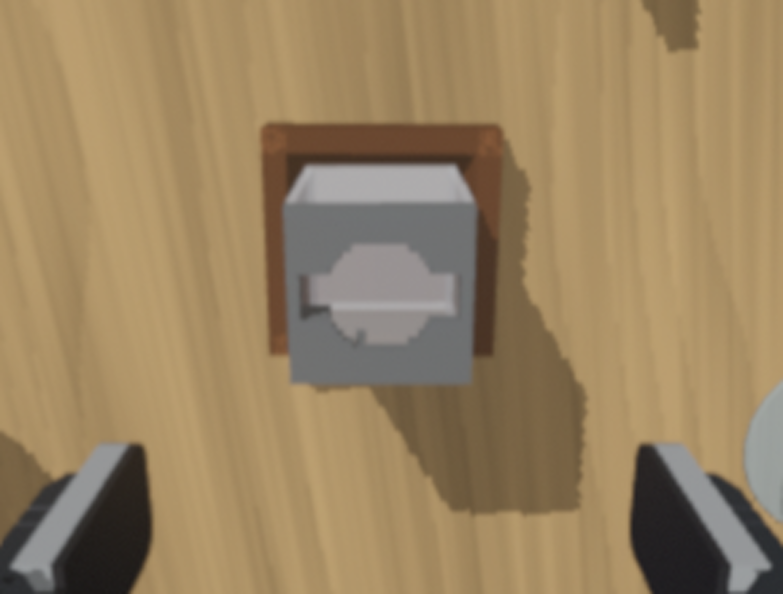

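The canister stands home in the pocket. The collar corners are (284,203), (477,203), (472,383) and (291,383), and the mouth centre is about (381,294). The slots run left–right.

```bash
python3 - <<'E'
from h import *
c=load('w4');g=lambda L:(np.array(L)+.5)/2.7-.5+[140,100]
P=unproj(c,g([(284,203),(477,203),(472,383),(291,383)]),.085)
print(P.mean(0).round(4),[np.linalg.norm(P[i]-P[i-1]).round(4) for i in range(4)],[np.degrees(np.arctan2(*(P[i]-P[i-1])[1::-1])).round(1) for i in range(4)])
S=unproj(c,g([(302,292),(456,295),(381,294)]),.085);print(S.round(4),np.degrees(np.arctan2(*(S[1]-S[0])[1::-1])))
go(.5635,.2275,.17,44)
E
```

```text
[0.5582 0.0194 0.085 ] [np.float64(0.0585), np.float64(0.0579), np.float64(0.0586), np.float64(0.0582)] [np.float64(82.9), np.float64(-7.2), np.float64(-96.9), np.float64(172.7)]
[[0.534  0.0238 0.085 ]
 [0.5813 0.0168 0.085 ]
 [0.5582 0.0201 0.085 ]] -8.445322322273206
at [0.5581 0.0193 0.1837] yaw 82.8 tilt 0.0045 q6 -0.05 t 9.25 op 1.003 F [-0.2  0.  -0.9] | shift [207.3 -20.6  13.6] turn 0.678
```

>>> arm_command(plan=[15,-2,2,0,30,-3,2,0,35,-3,2,0,35,-4,2,0,35,-3,2,0,30,-3,2,0,20,-2,1,0,7,-1,0,0,0,0,0,0.136,0,0,0,0.136,0,0,0,0.136,0,0,0,0.135,0,0,0,0.135,0,0,0,0,0,0,0,0,0,0,0,0])

```text
time_s: 10.85
eef_pos: [0.5615, 0.2273, 0.1678]
eef_rot: [-0.0, 0.927, 0.376, -0.0]
wrist_force: [-0.7, -0.3, 0.5]
opening: 1.005
```

```bash
python3 - <<'E'
from h import *
go(.5635,.2275,.05,44)
c=cam('wrist');save(c,'w5')
cv2.imwrite('pics/w5b.png',cv2.resize(c['img'][100:320,140:430,::-1],None,fx=2.7,fy=2.7,interpolation=cv2.INTER_CUBIC))
E
```

```text
at [0.5615 0.2273 0.1678] yaw 44.1 tilt 0.0009 q6 0.99 t 10.85 op 1.005 F [-0.7 -0.3  0.5] | shift [  1.7   1.3 117.8] turn 0.002
```

View pics/w5b.png

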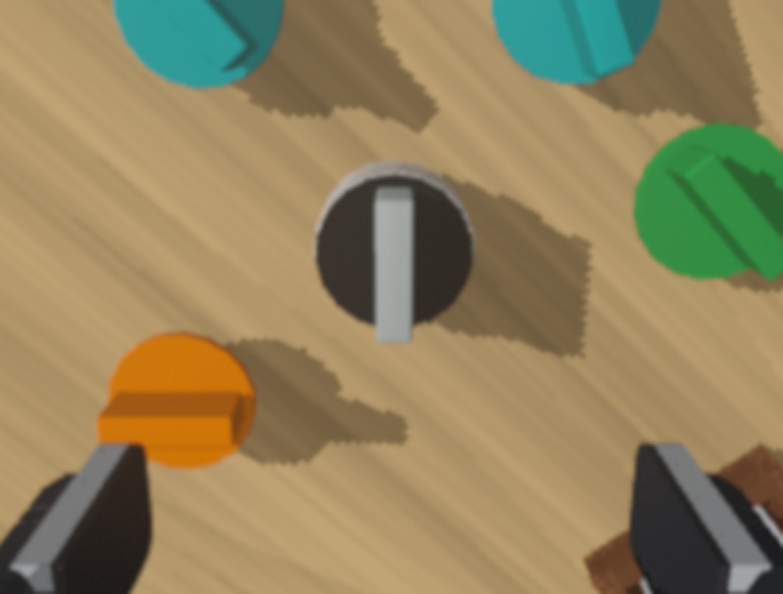

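The black lid lies below the jaws with its bar along the tool's x. The bar top runs from (394,198) to (394,341) and spans columns 375–413. The disc centre is about (394,250). The turquoise, green and orange look-alikes are clear of the jaws.

```bash
python3 - <<'E'
from h import *
c=load('w5');g=lambda L:(np.array(L)+.5)/2.7-.5+[140,100];o,p,M,y=state()
for n,L,z in(('bar',[(394,198),(394,341)],.055),('barW',[(375,260),(413,260)],.055),('disc',[(316,250),(473,250)],.031),('discv',[(394,176),(394,327)],.031)):
  P=unproj(c,g(L),z);t=(P-p)@M*1000;print(n,t[:,:2].round(1).tolist(),'mid',t.mean(0)[:2].round(1),'len',np.linalg.norm(t[1]-t[0]).round(1))
E
```

```text
bar [[29.0, 1.2], [-18.9, 1.3]] mid [5.  1.3] len 47.8
barW [[8.8, -4.9], [8.9, 7.3]] mid [8.9 1.2] len 12.2
disc [[6.0, -25.9], [6.1, 29.0]] mid [6.1 1.5] len 54.9
discv [[32.0, 1.3], [-22.5, 1.4]] mid [4.8 1.4] len 54.5
```

>>> arm_command(plan=[5,1.3,10,0,0,0,30,0,0,0,35,0,0,0,30,0,0,0,17,0,0,0,8,0,0,0,3,0,0,0,0,0,0,0,0,0,0,0,0,0], grip=0.5)

```text
time_s: 11.9
eef_pos: [0.5673, 0.2303, 0.0367]
eef_rot: [0.0, 0.927, 0.375, 0.001]
wrist_force: [-0.3, 0.5, 0.7]
opening: 0.499
```

>>> arm_command(plan=[0,0,0,0,0,0,0,0,0,0,0,0,0,0,0,0,0,0,0,0,0,0,0,0,0,0,0,0,0,0,0,0,0,0,0,0], grip=0)

```text
time_s: 12.8
eef_pos: [0.5668, 0.2301, 0.036]
eef_rot: [0.0, 0.927, 0.375, 0.001]
wrist_force: [-0.8, 0.6, 5.8]
opening: 0.125
```

```bash
python3 -c "
from h import *
go(.558,.0195,.11,-7.2);print(state()[0]['torque'])"
```

```text
at [0.5668 0.2301 0.036 ] yaw 44.0 tilt 0.0010 q6 0.99 t 12.8 op 0.125 F [-0.8  0.6  5.8] | shift [-152.6  145.5  -74.1] turn 0.893
[-0.00866032  0.17048136 -0.01672546]
```

>>> arm_command(plan=[0,0,-8,0,0,0,-20,0,0,0,-30,0,0,0,-25,0,0,0,-11,0,-10,9.5,0,0,-20,19,0,0,-26,25,0,0,-26,25,0,0,-26,25,0,0,-22,21,0,0,-15,14,0,0,-7.6,7,0,0,0,0,0,0])

```text
time_s: 14.2
eef_pos: [0.5566, 0.0179, 0.128]
eef_rot: [-0.001, 0.928, 0.373, -0.001]
wrist_force: [-0.7, 0.4, -1.4]
opening: 0.123
```

>>> arm_command(plan=[0,0,0,0.06,0,0,0,0.12,0,0,0,0.14,0,0,0,0.14,0,0,0,0.14,0,0,0,0.14,0,0,0,0.1,0,0,0,0.053,0,0,0,0,0,0,0,0,0,0,0,0])

```text
time_s: 15.3
eef_pos: [0.5574, 0.0199, 0.1291]
eef_rot: [-0.0, 0.998, -0.062, -0.0]
wrist_force: [-0.1, -0.5, -0.5]
opening: 0.124
```

```bash
python3 - <<'E'
from h import *
go(.558,.0195,.13,-7.2);print(state()[0]['torque'])
c=cam('wrist');save(c,'w6')
cv2.imwrite('pics/w6b.png',cv2.resize(c['img'][120:390,110:450,::-1],None,fx=2.2,fy=2.2,interpolation=cv2.INTER_CUBIC))
E
```

```text
at [0.5574 0.0199 0.1291] yaw -7.1 tilt 0.0004 q6 1.52 t 15.3 op 0.124 F [-0.1 -0.5 -0.5] | shift [ 0.7  0.3 -0.9] turn 0.002
[ 0.00539101 -0.00582659 -0.01512524]
```

View pics/w6b.png

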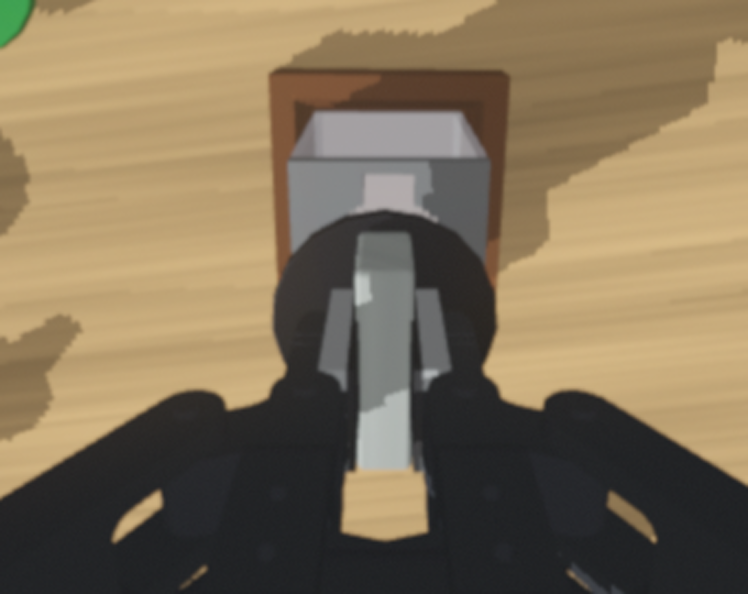

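The held lid is level. Its disc spans columns 274–497 and its far rim is at row 209. The bar spans columns 357–413. The collar's far edge is (288,158) to (489,158), and the slot spans columns 364–414 with its end at row 174.

```bash
python3 - <<'E'
from h import *
c=load('w6');g=lambda L:(np.array(L)+.5)/2.2-.5+[110,120];o,p,M,y=state()
for n,L,z in(('disc LR',[(274,312),(497,312)],.124),('disc far',[(385,209)],.124),('bar far bottom',[(357,234),(412,234)],.124),('bar far top',[(355,272),(414,272)],.148),('collar far',[(288,158),(489,158)],.085),('slot end',[(364,174),(414,174)],.085),('can bottom far',[(315,111),(463,111)],.005)):
  P=unproj(c,g(L),z);t=(P-p)@M*1000;print(n,t[:,:2].round(1).tolist(),'mid',t.mean(0)[:2].round(1),'len',np.linalg.norm(t[-1]-t[0]).round(1))
E
```

```text
disc LR [[0.8, -27.6], [0.9, 26.9]] mid [ 0.9 -0.4] len 54.5
disc far [[27.4, -0.5]] mid [27.4 -0.5] len 0.0
bar far bottom [[21.2, -7.1], [21.2, 5.8]] mid [21.2 -0.6] len 13.0
bar far top [[22.1, -6.6], [22.1, 5.3]] mid [22.1 -0.6] len 11.9
collar far [[29.8, -28.4], [29.9, 29.3]] mid [29.9  0.5] len 57.7
slot end [[25.1, -6.6], [25.1, 7.9]] mid [25.1  0.6] len 14.5
can bottom far [[29.1, -28.5], [29.2, 30.8]] mid [29.2  1.1] len 59.3
```

>>> arm_command(plan=[1.5,0.8,0,0,0,0,3,0,0,0,4,0,0,0,4,0,0,0,4,0,0,0,3,0,0,0,2,0,0,0,2,0,0,0,2,0,0,0,0,0,0,0,0,0])

```text
time_s: 16.45
eef_pos: [0.559, 0.0184, 0.1053]
eef_rot: [0.0, 0.998, -0.063, 0.0]
wrist_force: [0.1, 0.4, -0.6]
opening: 0.121
```

```bash
python3 -c "
from h import *
go(.558,.0195,.095,-7.2);print(state()[0]['torque'])"
```

```text
at [0.559  0.0184 0.1053] yaw -7.2 tilt 0.0001 q6 1.52 t 16.45 op 0.121 F [ 0.1  0.4 -0.6] | shift [-1.1 -1.  10.3] turn 0.000
[ 0.024701   -0.044851    0.04133546]
```

The pin is in the slots with no force. I'll continue down to the collar.

>>> arm_command(plan=[0,0,2,0,0,0,2,0,0,0,2,0,0,0,1.5,0,0,0,1,0,0,0,0.5,0,0,0,0,0,0,0,0,0])

```text
time_s: 17.25
eef_pos: [0.559, 0.0184, 0.0963]
eef_rot: [-0.0, 0.998, -0.063, 0.0]
wrist_force: [-0.6, -0.3, -0.4]
opening: 0.122
```

>>> arm_command(plan=[0,0,0.5,0,0,0,0.5,0,0,0,0.3,0,0,0,0,0,0,0,0,0])

```text
time_s: 17.75
eef_pos: [0.559, 0.0184, 0.095]
eef_rot: [0.0, 0.998, -0.063, 0.0]
wrist_force: [-0.9, 0.3, 0.4]
opening: 0.125
```

>>> arm_command(plan=[0,0,0.4,0,0,0,0.4,0,0,0,0,0,0,0,0,0])

```text
time_s: 18.15
eef_pos: [0.5592, 0.0184, 0.095]
eef_rot: [0.0, 0.998, -0.063, 0.0]
wrist_force: [-2.4, 0.6, 5.8]
opening: 0.123
```

>>> arm_command(plan=[0,0,0.4,0,0,0,0.3,0,0,0,0,0,0,0,0,0])

```text
time_s: 18.55
eef_pos: [0.5593, 0.0183, 0.095]
eef_rot: [0.0, 0.998, -0.063, 0.0]
wrist_force: [-4.3, 0.1, 11.8]
opening: 0.124
```

The lid is seated: contact came at TCP z = 0.095, where the geometry puts it. I'll ease the push and then turn clockwise.

>>> arm_command(plan=[0,0,-0.6,0,0,0,0,0,0,0,0,0.04,0,0,0,0.07,0,0,0,0.08,0,0,0,0.08,0,0,0,0.08,0,0,0,0.08,0,0,0,0.08,0,0,0,0.08,0,0,0,0.08,0,0,0,0.07,0,0,0,0.045,0,0,0,0,0,0,0,0,0,0,0,0])

```text
time_s: 20.15
eef_pos: [0.5599, 0.0181, 0.095]
eef_rot: [-0.0, 0.898, -0.44, 0.001]
wrist_force: [0.5, -0.1, 5.2]
opening: 0.124
```

```bash
python3 - <<'E'
from h import *
go(.559,.0185,.095,-52.2);print(state()[0]['torque'])
c=cam('wrist');save(c,'w7');a=cv2.resize(c['img'][120:390,110:450,::-1],None,fx=1.4,fy=1.4,interpolation=cv2.INTER_CUBIC)
t=cam('scene');save(t,'s7');u,v=proj(t,[.558,.0195,.08])[0].astype(int)
b=cv2.resize(t['img'][v-32:v+31,u-27:u+27,::-1],(324,378),interpolation=cv2.INTER_CUBIC)
cv2.imwrite('pics/w7b.png',np.hstack([a,b]))
E
```

```text
at [0.5599 0.0181 0.095 ] yaw -52.2 tilt 0.0021 q6 2.30 t 20.15 op 0.124 F [ 0.5 -0.1  5.2] | shift [-0.8  0.5 -0. ] turn 0.001
[-0.00054634  0.08051336 -0.02986242]
```

View pics/w7b.png

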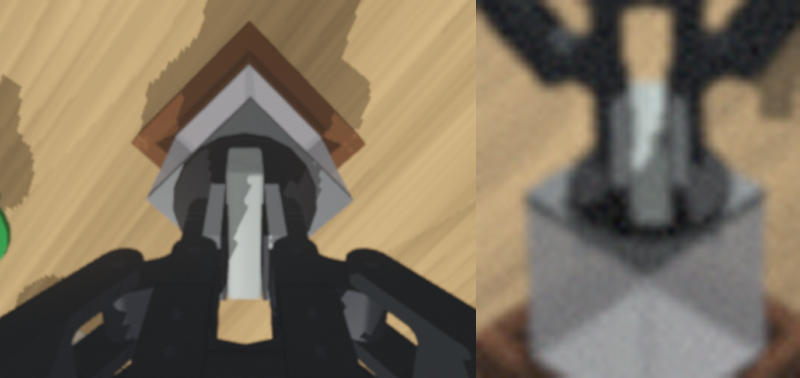

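The bar points at the canister's corner, with the disc flat on the collar and the canister home. In the left half, the collar corners are (147,200), (250,98) and (352,200), and the disc spans columns 174–317. I'll do a numeric check and hand in if it agrees.

```bash
python3 - <<'E'
from h import *
c=load('w7');g=lambda L:(np.array(L)+.5)/1.4-.5+[110,120];o,p,M,y=state()
t=(unproj(c,g([(147,200),(352,200),(250,98)]),.085)-p)@M*1000;ctr=t[:2].mean(0)
dd=(unproj(c,g([(174,198),(317,198)]),.09)-p)@M*1000
d=t[1]-t[0];ang=np.degrees(np.arctan2(d[0],d[1]));off=dd.mean(0)[1]-ctr[1]
print(t[:,:2].round(1).tolist(),'diag',np.linalg.norm(d),'off 45:',ang,'lid y off mm',off, 'can ctr tool x',ctr[0]);go(.559,.0185,.095,-52.2)
if abs(ang)<5 and abs(off)<3.5 and abs(ctr[0])<4: print(ctrl.hand_in())
E
```

```text
[[-3.0, -39.5], [-2.8, 42.0], [38.7, 1.3]] diag 81.51902099369086 off 45: 0.12057869080284436 lid y off mm -1.5886525230142112 can ctr tool x -2.9322058880049227
at [0.5599 0.0181 0.095 ] yaw -52.2 tilt 0.0021 q6 2.30 t 20.25 op 0.128 F [-0.3 -0.3  5.3] | shift [-0.8  0.5 -0. ] turn 0.001
the job is handed in; nothing more can be done
None
```

The job is handed in at about 20 s of the 72 s allowed. I don't know the result, as the hand-in reports no verdict.

**What I did:** I put the canister in the dock's pocket and let go of it; it slid in without force. I took the black lid off its rest and lowered it with its pin through the slots. It met the collar with the TCP at z = 0.095 m, which is where a seated disc should be. I then turned it 45° clockwise, and the fingers are still gripping it with about 5 N of downward push.

**Last checks:**
- **Turn:** the grip bar is within about 0.2° of the canister's corner-to-corner line, so it is well short of the lock. This takes the bar as in line with the tool, as it looks in the last picture.
- **Level:** the tool is tilted only 0.002 rad, and the disc looks flat on the collar in both camera views.
- **Centring:** sideways, the disc is about 1.6 mm off the mouth centre. Along the bar, the side corners put the canister centre 2.9 mm from the tool axis, while the far corner puts it about 2.3 mm off. I did not re-measure the lid along the bar, but the 2.5 mm of play between hub and mouth keeps it within the 5 mm limit.
- **Gripping:** the fingers are closed on the bar at an opening of 0.128. Grip force on the lid was not measured directly.
- **Bystanders:** the arm never came near the cup, loupe or reel, but I did not measure their final positions.

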